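# Centre a sample carrier on the balance pan

### The arm

A 6-joint arm with a two-finger parallel gripper is mounted at the origin on the work surface. World frame = base frame: x ahead of the robot, y to its left, z up, the work surface at z = 0. Lengths are in m, angles in rad, forces in N, time in s.
With the tool pointing down it reaches from about 0.35 to 0.775 m from the base axis. Payload 7.3 kg.
Tool frame: the origin (TCP) lies on the mounting face of the last link; the fingertips stand 178 mm ahead of it and the grasp point (between the pads) lies 159 mm ahead of it (robot.tcp_to_tips is the distance from the TCP to the fingertips, in m); z points along the fingers, y is the direction in which the jaws open and shut (so a half turn about z gives the same grasp; the last joint's range is limited). The gripper opens to 92 mm and grips with 3 to 60 N. Pads are 19 mm wide; open, the fingers measure 130 mm over their backs; the gripper's body (75 mm by 190 mm) begins 47 mm behind the grasp point.
Start: joints at [0.971, 0.342, 1.524, -0, 1.275, -0.146], TCP at [0.23, 0.472, 0.405] pointing down, gripper open.
Joint ranges: [-2.53, 2.53], [-0.77, 2.02], [0.04, 2.7], [-1, 4.14], [0.28, 2.66], [-3.11, 3.11]. Speed limits (rad/s): [2.57, 2.57, 3.14, 3.14, 3.14, 3.14].

### API

Orientations are given as [roll, pitch, yaw] about the fixed x, y, z axes, in that order (R = Rz(yaw) Ry(pitch) Rx(roll)).
In Python, from cell import robot, viewer gives the robot as it stands.
- The arm moves only by the shell command python3 -m creep 'ROWS' [OPENING] [FORCE]. ROWS is JSON, a list that holds one entry, the list of rows, each a list of 6 numbers: the shift along the world's x, y, z in mm, then the turn, a rotation vector about the world's x, y, z in degrees. A call has 1 to 5 rows; each row shifts and turns the pose as measured when the row begins; what a row does not reach is not made up. A row lasts 1/12 s, in which the tool goes at most 41.7 mm and 7.16 degrees, less where a joint would pass 70% of its speed; a pose out of reach is approached as far as the arm can. A call with a gripper value outside its range is refused whole. OPENING is the closure, from -1 (fully open) to 1 (shut), set as the call begins (- or left out, the last holds). The fingers move at their own pace and stop on an object; FORCE is the grip in N (left out, the last holds). Time passes only in rows, so rows that do not move let the fingers close. It gives the time, the measured TCP pose, the force and the opening at its end, in the units of the state.
- robot.observe(): the state, without advancing time (a new reading comes with each control period).
- viewer.read_camera(name): name is "scene" or "top" or "wrist"; returns the picture (384x512x3 uint8, blue, green, red); there is no depth.
- viewer.camera_model(name): a dict with "fx", "fy", "cx", "cy" (pixels), "pose" (4x4, takes a point from camera to world coordinates); the wrist camera has in their place "mount" (4x4, takes a point from camera to tool coordinates, whose origin is the TCP and whose axes are the flange's). Camera axes: x right, y up, looking along -z (the intrinsics and any distortion apply to the point x, -y, -z); pixel columns grow to the right and rows downward; lengths in m; the calibration is good to about 2 mm. A picture is of the moment at which its call begins: read the wrist's pose just before it. camera_model takes no time and is no camera call.
- robot.hand_in(): hands the job in, once; it reports no verdict.
The state is a dict: "time": time; "qpos": joint angles; "qvel": joint speeds; "joint_efforts": joint torques, N m; "tool_pos": TCP position; "tool_rot": TCP orientation; "contact_force": force on the tool from outside, world axes, zero at the start; "torque": the same for the moment, N m; "opening": finger opening in m.
Only numpy, scipy, OpenCV 4.12 (cv2) and the standard library are available. Lean on these libraries where they do the work, as an engineer would, in place of code of your own. Each camera call takes 0.05 s, during which the arm holds its last target. There are 200 camera calls.

### The job

Weigh-in for the cryo store: pick up the square aluminium carrier by its red bar and set it down gently on the balance pan, a little short of the two orange stops. Then, without lifting it off the pan, slide it snugly against the rear stop first (the one facing the robot across the pan) and then along it against the side stop, feeling for a light but definite touch on each and never pushing hard, so that it stands square in the middle of the pan with no edge overhanging. Let go, and leave the jar, the vial rack and the timer alone.

Things in the scene. Friction and masses are not known exactly. Their poses are not given: they have to be found in the camera images.
- bar_centre (a point): Centre of the carrier's red lifting bar: 106 mm long along x, 12 mm wide, 14 mm high, on two 12 mm wide posts at +-48 mm along x. It lies centrally over the case, 85 mm above its underside and 33 mm above its top panel. Axes are the carrier's: x along the bar, y across it, both parallel to the case's sides, z up.
- carrier: The carrier: loose flat aluminium case with a blue band, 133 x 133 mm, 52 mm high without the bar, 0.4 to 0.8 kg. Origin at the centre of its underside, axes as for bar_centre.
- pan_centre (a point): Centre of the top face of the square steel pan, 142 x 142 mm, rigid, 60 mm above the table. Axes: +x towards the rear stop, +y towards the side stop, z up. The fixed white balance is turned up to 25 degrees, at either side of the bench. Square against both stops, the carrier is centred with 4.5 mm of pan left all round; either of its axes may lie along x.
- pan: The steel pan; origin under the pan's centre at table height, axes as for pan_centre. The white body and console under it are lower than the pan and reach 143 mm from the centre to -x, 90 mm to either side. Friction with the carrier (coefficient about 0.5 to 0.7) takes several newtons to slide it with its full weight down; bearing part of the weight eases this.
- rear_stop: Rear stop: rigid orange upright plate at the pan's +x edge, 90 mm wide, 6 mm thick, rising 30 mm above the pan; its face towards the pan is 66.5 mm from the pan's centre. Its origin lies under the pan's centre at table height, axes as for pan_centre.
- side_stop: Side stop: a like plate at the pan's +y edge, 90 mm long along the balance's x; its face towards the pan is 66.5 mm from the pan's centre. Its origin lies under the pan's centre at table height; its own x axis points along the balance's +y.
- vial_rack: Bystander: white rack 60 x 120 mm with capped vials, 52 mm high, loose; origin at the centre of its underside.
- bottle: Bystander: jar 60 mm across, 110 mm high, blue cap, loose; origin at the centre of its underside.
- timer: Bystander: grey bench timer 50 x 75 x 24 mm, loose; origin at the centre of its underside.
Not all that is in view belongs to the job. There is more than one size of the carrier; the job needs the smallest.

How it is judged:
On the way, in this order (a step that is already met when the one before it is completed fails the run):
1. the carrier stands on the pan (at least 1 N on it), touching neither stop (contact force between carrier and pan above 1 N and contact force between carrier and rear_stop below 0.2 N and contact force between carrier and side_stop below 0.2 N), for 0.15 s.
2. on the pan (raised at most 4 mm), pressed against the rear stop with at least 2 N, not yet against the side stop (contact force between carrier and rear_stop above 2 N and contact force between carrier and side_stop below 1 N and z of carrier in the frame of pan_centre below 0.004 m), for 0.1 s.
3. still at the rear stop (within 3 mm) and on the pan, pressed against the side stop with at least 2 N (contact force between carrier and side_stop above 2 N and x of carrier in the frame of pan_centre above -0.003 m and z of carrier in the frame of pan_centre below 0.004 m), for 0.1 s.
At the end, for the whole second after the job is handed in: The carrier stands flat and at rest on the pan, released, its centre within 2.5 mm of the pan's centre along both pan axes (so within 2.5 mm of touching both stops), square to the pan within 0.03 rad, so that no edge overhangs (x of carrier in the frame of pan_centre between -0.0025 and 0.0025 m and y of carrier in the frame of pan_centre between -0.0025 and 0.0025 m and z of carrier in the frame of pan_centre between -0.002 and 0.002 m and (angle between the x axis of carrier and the x axis of pan_centre, either way round below 0.03 rad or angle between the y axis of carrier and the x axis of pan_centre, either way round below 0.03 rad) and angle between carrier's own z axis and vertical below 0.03 rad and linear speed of carrier below 0.01 m/s).
It fails at once if the carrier is pushed against a stop with more than 15 N (contact force between carrier and rear_stop above 15 N or contact force between carrier and side_stop above 15 N).
It fails at once if the pan is loaded with more than 45 N (contact force between carrier and pan above 45 N).
It fails at once if the carrier is tipped by more than 0.35 rad (angle between carrier's own z axis and vertical above 0.35 rad).
It fails at once if the jar, vial rack or timer is moved by more than 20 mm (distance of any of bottle, vial_rack, timer from where it was at the start of the episode above 0.02 m).
It also fails if it takes over 72 s, if anything falls off the work surface, if the arm or the gripper's body presses on something with over 40 N, if the wrist force passes 120 N, or if a joint passes its speed limit or range.

## Working session

There is one attempt and no reset: what is moved stays moved. The work goes in short steps, Python scripts to look and compute and a shell command to move; the robot and the scene stay as the last step left them, time stands still between calls to the robot, and variables do not carry over. Pictures are saved under pics/ and viewed, about 8 in all and at most 12, crops included, and the job is handed in when it is done.

```bash
mkdir -p pics
python3 - <<'E'
from cell import robot, viewer
import cv2,numpy as np
s=robot.observe();print({k:np.round(v,3).tolist() for k,v in s.items()})
a=viewer.read_camera("scene");b=viewer.read_camera("top");c=viewer.read_camera("wrist")
for n,i in zip(("scene","top","wrist"),(a,b,c)): cv2.imwrite(f"pics/{n}0.png",i)
print({n:{k:np.round(v,3).tolist() for k,v in viewer.camera_model(n).items()} for n in ("scene","top","wrist")})
E
```

```text
{'time': 0.0, 'qpos': [0.971, 0.343, 1.525, 0.0, 1.275, -0.146], 'qvel': [0.0, -0.0, -0.0, 0.001, 0.0, -0.001], 'joint_efforts': [0.001, -43.123, -24.422, 0.072, 0.056, -0.0], 'tool_pos': [0.23, 0.472, 0.404], 'tool_rot': [-3.14, -0.0, 2.688], 'contact_force': [-0.925, -1.019, -0.085], 'torque': [0.025, 0.021, 0.066], 'opening': 0.092}
{'scene': {'fx': 420.612, 'fy': 420.612, 'cx': 254.73, 'cy': 195.145, 'pose': [[-0.483, -0.483, 0.73, 1.271], [0.876, -0.273, 0.398, 0.287], [0.007, 0.832, 0.555, 0.635], [0.0, 0.0, 0.0, 1.0]]}, 'top': {'fx': 357.206, 'fy': 357.206, 'cx': 255.504, 'cy': 193.699, 'pose': [[0.005, 0.988, -0.152, 0.39], [-1.0, 0.009, 0.029, -0.109], [0.03, 0.152, 0.988, 0.94], [0.0, 0.0, 0.0, 1.0]]}, 'wrist': {'fx': 272.974, 'fy': 272.974, 'cx': 256.106, 'cy': 188.702, 'mount': [[0.0, 0.959, 0.282, 0.076], [1.0, 0.0, -0.0, 0.0], [-0.0, 0.282, -0.959, 0.02], [0.0, 0.0, 0.0, 1.0]]}}
```

View pics/top0.png

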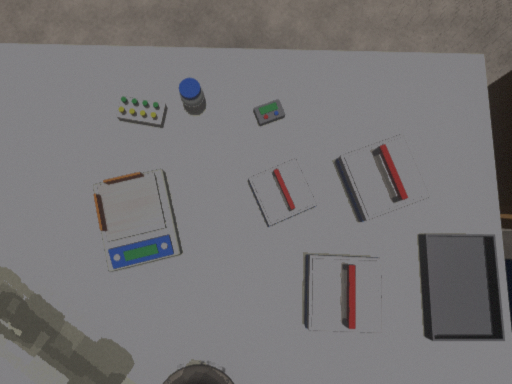

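View pics/scene0.png

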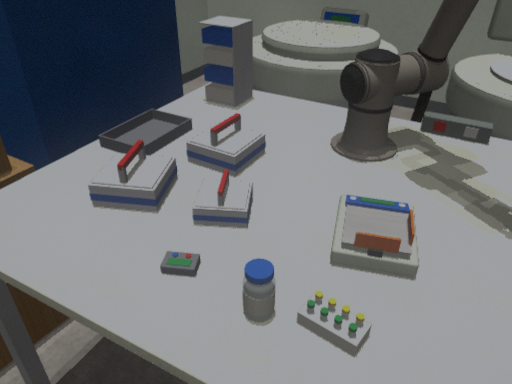

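Top view: three look-alike carriers, at (283,190), (383,177) and (345,293). The one at (283,190) has clearly the smallest footprint, and I'll check its size by measurement. The balance is at about (133,215), with its rear stop at (123,178) and side stop at (99,212). The jar is at (191,92), the rack at (142,110) and the timer at (269,112).

```bash
cat > h.py <<'E'
import cv2,numpy as np
from cell import robot,viewer
from scipy.spatial.transform import Rotation as R
def cam(n,s=None):
    m=viewer.camera_model(n)
    if n=="wrist":
        T=np.eye(4);T[:3,:3]=R.from_euler('xyz',s["tool_rot"]).as_matrix();T[:3,3]=s["tool_pos"];P=T@np.array(m["mount"])
    else: P=np.array(m["pose"])
    return m,P
def ray(c,uv):
    m,P=c;uv=np.atleast_2d(np.asarray(uv,float))
    K=np.array([[m["fx"],0,m["cx"]],[0,m["fy"],m["cy"]],[0,0,1]])
    d=m.get("distortion",m.get("dist"))
    p=cv2.undistortPoints(uv[:,None],K,None if d is None else np.array(d))[:,0]
    return P[:3,3],np.c_[p[:,0],-p[:,1],-np.ones(len(p))]@P[:3,:3].T
def onz(c,uv,z):
    o,d=ray(c,uv);return o+d*((z-o[2])/d[:,2])[:,None]
def mask(im,kind):
    h=cv2.cvtColor(im,cv2.COLOR_BGR2HSV);H,S,V=cv2.split(h)
    if kind=="red": m=((H<5)|(H>170))&(S>150)&(V>70)
    if kind=="orange": m=(H>=5)&(H<18)&(S>130)&(V>90)
    return m.astype(np.uint8)*255
def blobs(im,kind,amin=40):
    n,l,st,ce=cv2.connectedComponentsWithStats(mask(im,kind))
    out=[]
    for i in range(1,n):
        if st[i,4]>=amin:
            ys,xs=np.nonzero(l==i);out.append((st[i,4],ce[i],cv2.minAreaRect(np.c_[xs,ys].astype(np.float32))))
    return out
E
python3 - <<'E'
from h import *
np.set_printoptions(precision=4,suppress=True)
print([list(viewer.camera_model(n)) for n in("top","wrist")])
for n in("top","scene"):
    im=cv2.imread(f"pics/{n}0.png");c=cam(n)
    for k,z in(("red",.092),("orange",.09)):
        for a,ce,r in blobs(im,k): 
            b=onz(c,cv2.boxPoints(r),z);l=b[1]-b[0],b[2]-b[1]
            L=max(l,key=np.linalg.norm)
            print(n,k,a,ce.round(1),"pos",onz(c,ce,z)[0],"len",[round(float(np.linalg.norm(x)),4) for x in l],"yaw",round(float(np.degrees(np.arctan2(L[1],L[0]))),1))
t=cv2.imread("pics/top0.png");s=cv2.imread("pics/scene0.png")
A=cv2.resize(t[130:350,240:440],(400,440),interpolation=2);B=cv2.resize(t[160:280,80:190],(400,440),interpolation=2)
cv2.imwrite("pics/crop1.png",np.hstack([A,B]))
E
```

```text
[['fx', 'fy', 'cx', 'cy', 'pose'], ['fx', 'fy', 'cx', 'cy', 'mount']]
top red 273 [393.7 172.3] pos [ 0.5768 -0.4738  0.092 ] len [0.013, 0.1395] yaw -160.0
top red 128 [284.1 189.2] pos [ 0.532  -0.2035  0.092 ] len [0.008, 0.1012] yaw -156.6
top red 361 [351.6 296.4] pos [ 0.2815 -0.3587  0.092 ] len [0.0119, 0.1373] yaw 177.8
top orange 56 [121. 177.] pos [0.5582 0.1885 0.09  ] len [0.0844, 0.0039] yaw -75.8
top orange 67 [ 97.7 211.4] pos [0.4749 0.2377 0.09  ] len [0.0044, 0.0856] yaw -165.8
scene red 68 [225.3 121.5] pos [ 0.2366 -0.3852  0.092 ] len [0.1456, 0.0184] yaw 179.0
scene red 98 [439.4 125.6] pos [-0.0679  0.2094  0.092 ] len [0.0741, 0.0357] yaw -177.3
scene red 135 [129.6 152.9] pos [ 0.543  -0.5001  0.092 ] len [0.1544, 0.0225] yaw -159.0
scene red 76 [222.9 180.5] pos [ 0.5385 -0.202   0.092 ] len [0.1014, 0.0098] yaw -155.7
scene orange 62 [411.7 221.7] pos [0.4783 0.2379 0.09  ] len [0.0059, 0.0877] yaw 14.2
scene orange 92 [379.3 236.4] pos [0.5616 0.1904 0.09  ] len [0.0128, 0.086] yaw 103.7
scene orange 64 [387.8 246.7] pos [0.5855 0.2137 0.09  ] len [0.0274, 0.0362] yaw 103.9
```

View pics/crop1.png

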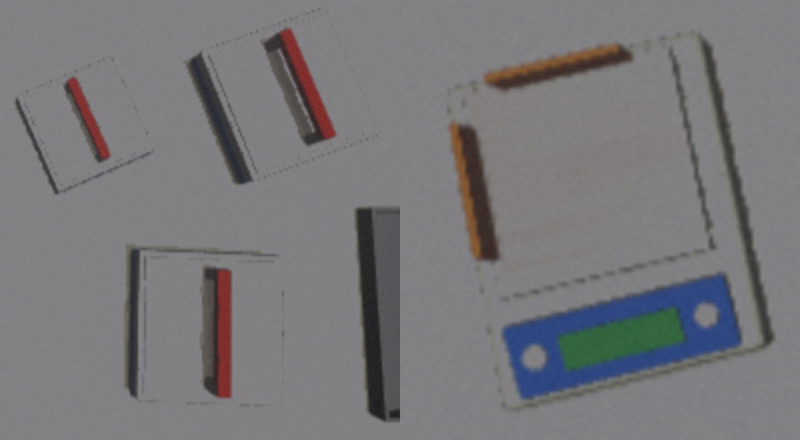

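Smallest carrier confirmed: its bar measures about 101 mm, against 138 mm for the other two. It lies at about (0.534, -0.203), yaw about 24°. The pan is at about (0.493, 0.171), yaw about 14°. I'll fly over the balance first to measure it with the wrist camera.

```bash
python3 -m creep '[[[24,-27,0,0,0,0],[24,-27,0,0,0,0],[24,-27,0,0,0,0],[24,-27,0,0,0,0],[24,-27,0,0,0,0]]]' -1
python3 -m creep '[[[24,-27,0,0,0,0],[24,-27,0,0,0,0],[24,-27,0,0,0,0],[24,-27,0,0,0,0],[24,-27,0,0,0,0]]]'
python3 -m creep '[[[12,-15,0,0,0,0],[0,0,0,0,0,0],[0,0,0,0,0,0]]]'
cat > w.py <<'E'
from h import *
import sys
np.set_printoptions(precision=4,suppress=True)
s=robot.observe();im=viewer.read_camera("wrist");c=cam("wrist",s);cv2.imwrite(sys.argv[1],im)
print("tcp",s["tool_pos"],np.degrees(s["tool_rot"]))
for k,z in(("red",.092),("orange",.09)):
    for a,ce,r in blobs(im,k):
        b=onz(c,cv2.boxPoints(r),z);l=b[1]-b[0],b[2]-b[1];L=max(l,key=np.linalg.norm)
        print(k,a,ce.round(1),"pos",onz(c,r[0],z)[0],"len",[round(float(np.linalg.norm(x)),4) for x in l],"yaw",round(float(np.degrees(np.arctan2(L[1],L[0]))),1))
E
python3 w.py pics/w1.png
```

```text
time: 0.57
tool_pos: [0.3487, 0.336, 0.4025]
tool_rot: [-3.139, -0.003, 2.701]
contact_force: [0.5, 0.2, 0.3]
opening: 0.0918
time: 0.98
tool_pos: [0.4726, 0.1932, 0.4019]
tool_rot: [-3.138, -0.005, 2.701]
contact_force: [0.1, 0.9, 0.6]
opening: 0.0918
time: 1.23
tool_pos: [0.4891, 0.1715, 0.4006]
tool_rot: [-3.137, -0.004, 2.693]
contact_force: [0.2, -0.2, -0.4]
opening: 0.0919
tcp [0.4891 0.1715 0.4006] [-179.7109   -0.2383  154.2876]
orange 441 [304.7 140. ] pos [0.4725 0.2372 0.09  ] len [0.0063, 0.0889] yaw 14.3
orange 323 [295.8 227. ] pos [0.5576 0.1887 0.09  ] len [0.0871, 0.0058] yaw 103.7
```

View pics/w1.png

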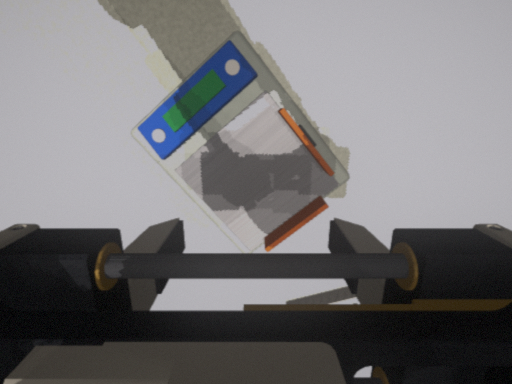

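Wrist view: the pan is clear, with the side stop at (305,140) and the rear stop at (296,227). The pan comes out at about (0.490, 0.171), yaw 14.1°, within 3 mm of the top view. Next, the carrier.

```bash
python3 -m creep '[[[4.5,-37.5,0,0,0,5],[4.5,-37.5,0,0,0,5],[4.5,-37.5,0,0,0,5],[4.5,-37.5,0,0,0,5],[4.5,-37.5,0,0,0,5]]]'
python3 -m creep '[[[4.5,-37.5,0,0,0,5],[4.5,-37.5,0,0,0,5],[4.5,-37.5,0,0,0,5],[4.5,-37.5,0,0,0,5],[4.5,-37.5,0,0,0,5]]]'
python3 -m creep '[[[0,0,0,0,0,0],[0,0,0,0,0,0],[0,0,0,0,0,0]]]'
python3 w.py pics/w2.png
```

```text
time: 1.7
tool_pos: [0.5075, -0.0087, 0.4004]
tool_rot: [-3.141, -0.007, -3.117]
contact_force: [1.1, -0.2, 0.2]
opening: 0.092
time: 2.12
tool_pos: [0.5287, -0.1961, 0.4013]
tool_rot: [3.14, -0.006, -2.646]
contact_force: [1.0, -0.8, 0.4]
opening: 0.0919
time: 2.37
tool_pos: [0.5291, -0.199, 0.4004]
tool_rot: [3.141, -0.007, -2.646]
contact_force: [-0.2, -0.9, -0.3]
opening: 0.0921
tcp [ 0.5291 -0.199   0.4004] [ 179.9527   -0.403  -151.5882]
red 245 [252.6 149.7] pos [ 0.4996 -0.2188  0.092 ] len [0.0301, 0.0094] yaw -157.0
red 142 [247.6 216.8] pos [ 0.5681 -0.1885  0.092 ] len [0.0249, 0.0089] yaw -156.4
```

The bar ends give a centre of (0.533, -0.204), yaw 23.8° and length 102 mm, consistent with the top and scene views. Align, descend, close.

```bash
python3 -m creep '[[[4,-4.5,-30,0.2,-0.35,-4.7],[0,0,-30,0,0,0],[0,0,-30,0,0,0],[0,0,-30,0,0,0],[0,0,0,0,0,0]]]'
python3 -m creep '[[[0,0,0,0,0,0]]]'
python3 w.py pics/w3.png
```

```text
time: 2.83
tool_pos: [0.5338, -0.1925, 0.2808]
tool_rot: [-3.138, 0.007, -2.724]
contact_force: [-1.8, 0.6, -0.3]
opening: 0.0916
time: 2.92
tool_pos: [0.534, -0.1908, 0.281]
tool_rot: [-3.139, 0.006, -2.722]
contact_force: [0.5, -0.8, 1.4]
opening: 0.092
tcp [ 0.534  -0.1908  0.281 ] [-179.8662    0.3412 -155.9721]
red 614 [238.5 155.6] pos [ 0.4969 -0.2194  0.092 ] len [0.0098, 0.0252] yaw 23.5
red 1055 [239.5 217.8] pos [ 0.5333 -0.2036  0.092 ] len [0.0096, 0.0517] yaw 23.5
red 47 [240.2 280.4] pos [ 0.579  -0.1838  0.092 ] len [0.0086, 0.0025] yaw 114.1
```

View pics/w3.png

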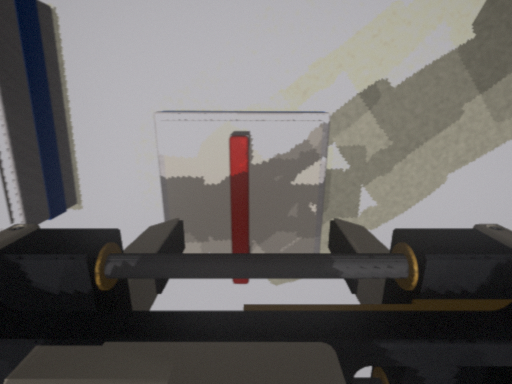

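View: the bar is red at (239,135–283), left of the jaws' middle at column 256. The TCP is 13 mm off in y, so I'll correct that and descend.

```bash
python3 -m creep '[[[-1.6,-13,0,-0.2,0.2,-0.4],[0,0,0,0,0,0],[0,0,0,0,0,0]]]'
python3 -m creep '[[[0,0,-20,0,0,0],[0,0,-17,0,0,0],[0,0,0,0,0,0],[0,0,0,0,0,0]]]'
```

```text
time: 3.22
tool_pos: [0.5335, -0.2038, 0.2861]
tool_rot: [-3.132, 0.005, -2.728]
contact_force: [0.2, 0.0, 0.1]
opening: 0.0919
time: 3.55
tool_pos: [0.535, -0.2059, 0.2547]
tool_rot: [-3.122, 0.013, -2.73]
contact_force: [0.3, -0.4, 0.1]
opening: 0.0918
```

```bash
cat > st.py <<'E'
# level correction (rotvec, deg) for a wanted tool yaw, and grasp point
from h import *
import sys
np.set_printoptions(precision=2,suppress=True)
s=robot.observe();A=R.from_euler('xyz',s["tool_rot"])
y=float(sys.argv[1]);W=R.from_euler('xyz',[180,0,y],degrees=True)
v=np.degrees((W*A.inv()).as_rotvec())
g=(A.apply([0,0,.159])+s["tool_pos"])*1000
print("t",s["time"],"rot",v,"grasp mm",g,"F",np.array(s["contact_force"]),"open",round(s["opening"]*1000,1))
if len(sys.argv)>3: # pan estimate x y (mm), yaw -> offset of grasp point in pan axes
    px,py,a=map(float,sys.argv[2:5]);d=R.from_euler('z',-a,degrees=True)
    print("pan axes: pos",d.apply(g-[px,py,60]),"F",d.apply(s["contact_force"]))
E
python3 st.py -156.3
```

```text
t 3.55 rot [0.74 1.13 0.11] grasp mm [ 538.11 -207.97   95.78] F [ 0.31 -0.44  0.09] open 91.8
```

```bash
python3 -m creep '[[[-2.5,2,-10,0.74,1.13,0],[0,0,0,0,0,0],[0,0,0,0,0,0]]]'; python3 st.py -156.3
```

```text
time: 3.8
tool_pos: [0.5329, -0.2044, 0.247]
tool_rot: [-3.14, 0.001, -2.731]
contact_force: [-0.0, 0.0, -0.3]
opening: 0.0916
t 3.8 rot [0.05 0.1  0.15] grasp mm [ 533.16 -204.52   87.99] F [-0.02  0.04 -0.31] open 91.6
```

```bash
python3 -m creep '[[[0,0,-3,0,0,0],[0,0,0,0,0,0]]]'
python3 -m creep '[[[0,0,0,0,0,0],[0,0,0,0,0,0],[0,0,0,0,0,0],[0,0,0,0,0,0],[0,0,0,0,0,0]]]' 1 35
python3 -m creep '[[[0,0,0,0,0,0],[0,0,0,0,0,0],[0,0,0,0,0,0],[0,0,0,0,0,0],[0,0,0,0,0,0]]]'; python3 st.py -156.3
```

```text
time: 3.97
tool_pos: [0.533, -0.2044, 0.2446]
tool_rot: [-3.139, 0.002, -2.731]
contact_force: [-0.3, -0.0, 0.3]
opening: 0.0918
time: 4.38
tool_pos: [0.5333, -0.2045, 0.2453]
tool_rot: [-3.138, 0.003, -2.73]
contact_force: [-0.6, 0.6, -0.1]
opening: 0.0631
time: 4.8
tool_pos: [0.5333, -0.2045, 0.2454]
tool_rot: [-3.138, 0.003, -2.73]
contact_force: [0.0, -0.5, -0.2]
opening: 0.0301
t 4.8 rot [0.12 0.24 0.14] grasp mm [ 533.97 -204.8    86.38] F [ 0.02 -0.54 -0.18] open 30.1
```

```bash
python3 -m creep '[[[0,0,0,0,0,0],[0,0,0,0,0,0],[0,0,0,0,0,0],[0,0,0,0,0,0],[0,0,0,0,0,0]]]' 
python3 -m creep '[[[0,0,0,0,0,0],[0,0,0,0,0,0],[0,0,0,0,0,0]]]'; python3 st.py -156.3
python3 -m creep '[[[0,0,15,0,0,0],[0,0,15,0,0,0],[0,0,20,0,0,0],[0,0,0,0,0,0],[0,0,0,0,0,0]]]'; python3 st.py -156.3
```

```text
time: 5.22
tool_pos: [0.5333, -0.2043, 0.2453]
tool_rot: [-3.138, 0.003, -2.73]
contact_force: [-0.2, -0.4, -0.2]
opening: 0.0115
time: 5.47
tool_pos: [0.5333, -0.2043, 0.2454]
tool_rot: [-3.138, 0.003, -2.73]
contact_force: [-0.2, -0.2, -0.6]
opening: 0.012
t 5.4667 rot [0.11 0.21 0.12] grasp mm [ 533.85 -204.64   86.36] F [-0.24 -0.17 -0.57] open 12.0
time: 5.88
tool_pos: [0.5312, -0.2034, 0.2911]
tool_rot: [3.135, -0.005, -2.73]
contact_force: [-0.5, 0.8, -6.1]
opening: 0.0115
t 5.8833 rot [-0.25 -0.44  0.15] grasp mm [ 530.01 -202.7   132.11] F [-0.49  0.8  -6.09] open 11.5
```

Held: opening 11.5 mm and about 6 N of weight. Raise, carry to the pan and turn by -9.5°.

```bash
python3 -m creep '[[[0,0,25,-0.2,-0.4,0],[0,0,25,0,0,0],[0,10,20,0,0,0],[-4,25,0,0,0,-1],[-4,33,0,0,0,-1]]]'
python3 -m creep '[[[-4,33,0,0,0,-1],[-4,33,0,0,0,-1],[-4,33,0,0,0,-1],[-4,33,0,0,0,-1],[-4,33,0,0,0,-1]]]'
python3 -m creep '[[[-4,33,0,0,0,-1],[-4,33,0,0,0,-1],[-4,25,0,0,0,0],[0,0,0,0,0,0],[0,0,0,0,0,0]]]'; python3 st.py -165.9 490 171 14.1
```

```text
time: 6.3
tool_pos: [0.5219, -0.1385, 0.354]
tool_rot: [3.133, -0.009, -2.773]
contact_force: [0.0, 1.3, -6.1]
opening: 0.0116
time: 6.72
tool_pos: [0.4985, 0.0321, 0.3461]
tool_rot: [3.128, -0.018, -2.87]
contact_force: [1.1, 0.4, -5.9]
opening: 0.0119
time: 7.13
tool_pos: [0.4817, 0.1334, 0.3378]
tool_rot: [3.123, -0.031, -2.902]
contact_force: [0.9, -1.4, -4.9]
opening: 0.0118
t 7.1333 rot [-0.61 -1.99  0.37] grasp mm [476.17 135.06 178.86] F [ 0.87 -1.43 -4.92] open 11.8
pan axes: pos [-22.17 -31.49 118.86] F [ 0.5  -1.59 -4.92]
```

```bash
python3 -m creep '[[[1,10,10,-0.6,-2,0.4],[1,10,5,0,0,0],[0,8,0,0,0,0],[0,0,0,0,0,0],[0,0,0,0,0,0]]]'; python3 st.py -165.9 490 171 14.1
```

```text
time: 7.55
tool_pos: [0.4834, 0.1609, 0.3483]
tool_rot: [3.141, -0.01, -2.896]
contact_force: [0.6, -0.4, -5.9]
opening: 0.0117
t 7.55 rot [ 0.11 -0.54  0.05] grasp mm [481.93 160.62 189.35] F [ 0.56 -0.36 -5.9 ] open 11.7
pan axes: pos [-10.36  -8.1  129.35] F [ 0.46 -0.49 -5.9 ]
```

```bash
python3 -m creep '[[[0,0,-11,0.1,-0.5,0],[0,0,-11,0,0,0],[0,0,-9,0,0,0],[0,0,0,0,0,0],[0,0,0,0,0,0]]]'; python3 st.py -165.9 490 171 14.1
python3 - <<'E'
from h import *
w=viewer.read_camera("wrist");s=viewer.read_camera("scene");t=viewer.read_camera("top")
cv2.imwrite("pics/p4.png",np.hstack([cv2.resize(w,(400,300)),cv2.resize(s[130:280,300:450],(300,300),interpolation=2)]))
E
```

```text
time: 7.97
tool_pos: [0.4838, 0.1584, 0.3146]
tool_rot: [-3.142, -0.004, -2.899]
contact_force: [0.6, -0.3, -6.0]
opening: 0.0118
t 7.9667 rot [ 0.06 -0.23  0.22] grasp mm [483.16 158.22 155.61] F [ 0.61 -0.31 -5.98] open 11.8
pan axes: pos [ -9.74 -10.73  95.61] F [ 0.51 -0.45 -5.98]
```

View pics/p4.png

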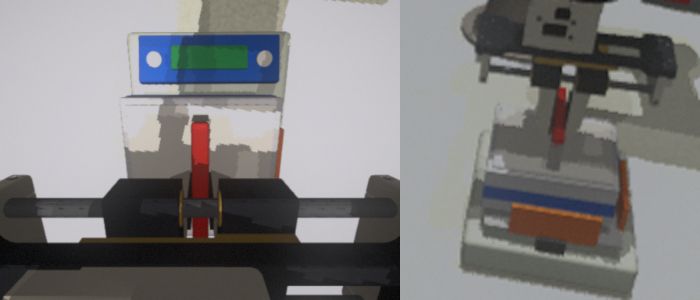

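View: the carrier is square to the balance, just inboard of both stops, with a gap to the side stop at (280,150). Lower gently.

```bash
python3 -m creep '[[[0,0,-3,0,-0.2,0.2],[0,0,-3,0,0,0],[0,0,0,0,0,0]]]'; python3 st.py -165.9 490 171 14.1
python3 -m creep '[[[0,0,-1,0,0,0],[0,0,0,0,0,0]]]'; python3 st.py -165.9 490 171 14.1
```

```text
time: 8.37
tool_pos: [0.4843, 0.1586, 0.3101]
tool_rot: [-3.14, 0.004, -2.895]
contact_force: [-0.2, -0.3, -6.1]
opening: 0.0118
t 8.3667 rot [ 0.01  0.25 -0.02] grasp mm [484.95 158.59 151.13] F [-0.24 -0.29 -6.1 ] open 11.8
pan axes: pos [ -7.92 -10.8   91.13] F [-0.31 -0.23 -6.1 ]
time: 8.53
tool_pos: [0.4843, 0.1587, 0.3092]
tool_rot: [-3.14, 0.004, -2.895]
contact_force: [-0.9, -0.0, -5.6]
opening: 0.0119
t 8.5333 rot [ 0.01  0.26 -0.03] grasp mm [485.   158.68 150.18] F [-0.92 -0.03 -5.57] open 11.9
pan axes: pos [ -7.85 -10.73  90.18] F [-0.9   0.19 -5.57]
```

```bash
for i in 1; do python3 -m creep '[[[0,0,-1.5,0,0.2,0],[0,0,0,0,0,0]]]'; python3 st.py -165.9 490 171 14.1
python3 -m creep '[[[0,0,-1,0,0,0],[0,0,0,0,0,0]]]'; python3 st.py -165.9 490 171 14.1; done
```

```text
time: 8.7
tool_pos: [0.4843, 0.1588, 0.3077]
tool_rot: [-3.141, 0.001, -2.895]
contact_force: [-0.2, -0.3, -5.8]
opening: 0.0116
t 8.7 rot [ 0.    0.06 -0.04] grasp mm [484.45 158.76 148.72] F [-0.22 -0.28 -5.77] open 11.6
pan axes: pos [ -8.36 -10.52  88.72] F [-0.28 -0.22 -5.77]
time: 8.87
tool_pos: [0.4843, 0.1588, 0.3066]
tool_rot: [-3.141, 0.001, -2.895]
contact_force: [-0.1, 0.1, -6.1]
opening: 0.0116
t 8.8667 rot [ 0.    0.07 -0.04] grasp mm [484.47 158.81 147.64] F [-0.05  0.09 -6.15] open 11.6
pan axes: pos [ -8.33 -10.48  87.64] F [-0.03  0.1  -6.15]
```

```bash
python3 -m creep '[[[0,0,-1,0,0,0],[0,0,0,0,0,0]]]' |grep -E "pos|force"
python3 -m creep '[[[0,0,-0.7,0,0,0],[0,0,0,0,0,0]]]'|grep -E "pos|force"
python3 -m creep '[[[0,0,-0.5,0,0,0],[0,0,0,0,0,0]]]'|grep -E "pos|force"
```

```text
tool_pos: [0.4844, 0.1589, 0.3058]
contact_force: [-0.3, -0.4, -4.3]
tool_pos: [0.4844, 0.1591, 0.3057]
contact_force: [0.3, -0.0, -4.4]
tool_pos: [0.4843, 0.1592, 0.3056]
contact_force: [-0.7, -0.7, -5.0]
```

```bash
python3 -m creep '[[[0,0,-1.5,0,0,0],[0,0,-1.5,0,0,0]]]' |grep -E "pos|force"
python3 -m creep '[[[0,0,-1.5,0,0,0],[0,0,-1.5,0,0,0]]]'; python3 st.py -165.9 490 171 14.1
```

```text
tool_pos: [0.4841, 0.1594, 0.3053]
contact_force: [-7.3, -1.3, 13.8]
time: 9.7
tool_pos: [0.4838, 0.1594, 0.3053]
tool_rot: [-3.141, 0.007, -2.894]
contact_force: [-5.2, -0.7, 10.8]
opening: 0.0114
t 9.7 rot [-0.07  0.38 -0.09] grasp mm [484.81 159.61 146.34] F [-5.18 -0.74 10.8 ] open 11.4
pan axes: pos [-7.81 -9.78 86.34] F [-5.2   0.54 10.8 ]
```

Firmly down, with about 17 N on the pan, so step 1 is met. Relax until the carrier is mostly supported by the gripper.

```bash
python3 -m creep '[[[0,0,0,0,0.2,0],[0,0,0,0,0,0]]]' |grep -E "pos|force"
python3 -m creep '[[[0,0,0.2,0,0,0],[0,0,0.2,0,0,0]]]'|grep -E "pos|force";  python3 st.py -165.9 490 171 14.1
```

```text
tool_pos: [0.4837, 0.1593, 0.3058]
contact_force: [0.6, 1.2, -4.9]
tool_pos: [0.4839, 0.1592, 0.3056]
contact_force: [-0.8, 1.5, -3.4]
t 10.0333 rot [-0.07  0.23 -0.09] grasp mm [484.54 159.42 146.65] F [-0.78  1.52 -3.38] open 11.5
pan axes: pos [-8.11 -9.91 86.65] F [-0.39  1.66 -3.38]
```

```bash
for k in 1 2; do python3 -m creep '[[[1,0.25,0.1,0,0,0],[1,0.25,0,0,0,0]]]' >/dev/null; python3 st.py -165.9 490 171 14.1; done
```

```text
t 10.2 rot [-0.04  0.09 -0.08] grasp mm [485.83 159.77 146.36] F [-4.8  -1.52  3.02] open 11.6
pan axes: pos [-6.78 -9.88 86.36] F [-5.03 -0.31  3.02]
t 10.3667 rot [-0.01  0.03 -0.08] grasp mm [487.61 160.09 146.39] F [-1.33  0.29 -1.33] open 11.7
pan axes: pos [-4.98 -9.99 86.39] F [-1.21  0.61 -1.33]
```

```bash
for k in 1 2; do python3 -m creep '[[[0.8,0.2,0.15,0,0,0],[0.8,0.2,0.1,0,0,0]]]' >/dev/null; python3 st.py -165.9 490 171 14.1; done
```

```text
t 10.5333 rot [ 0.    0.03 -0.07] grasp mm [489.54 160.43 146.48] F [-1.01 -0.35 -3.9 ] open 11.8
pan axes: pos [ -3.02 -10.14  86.48] F [-1.07 -0.09 -3.9 ]
t 10.7 rot [ 0.01  0.03 -0.07] grasp mm [491.43 160.83 146.48] F [-1.55  0.24 -4.17] open 11.5
pan axes: pos [ -1.09 -10.21  86.48] F [-1.44  0.61 -4.17]
```

```bash
for k in 1 2; do python3 -m creep '[[[0.6,0.15,0.05,0,0,0]]]' >/dev/null; python3 st.py -165.9 490 171 14.1; done
```

```text
t 10.7833 rot [ 0.01  0.03 -0.07] grasp mm [492.18 161.   146.46] F [-1.77 -0.29 -3.04] open 11.7
pan axes: pos [ -0.32 -10.23  86.46] F [-1.78  0.15 -3.04]
t 10.8667 rot [ 0.01  0.03 -0.07] grasp mm [492.88 161.15 146.47] F [-2.22  0.37 -3.94] open 11.5
pan axes: pos [  0.39 -10.25  86.47] F [-2.07  0.9  -3.94]
```

```bash
for k in 1 2; do python3 -m creep '[[[0.6,0.15,0.05,0,0,0]]]' >/dev/null; python3 st.py -165.9 490 171 14.1; done
```

```text
t 10.95 rot [ 0.02 -0.   -0.08] grasp mm [493.33 161.22 146.51] F [-4.42 -2.29 -0.6 ] open 11.6
pan axes: pos [  0.85 -10.3   86.51] F [-4.85 -1.15 -0.6 ]
t 11.0333 rot [ 0.05 -0.08 -0.08] grasp mm [493.46 161.21 146.55] F [-4.76 -2.28 -0.73] open 11.5
pan axes: pos [  0.97 -10.34  86.55] F [-5.17 -1.05 -0.73]
```

Position stalls and force rises, so the rear stop is touched. Press slightly for a few rows.

```bash
python3 -m creep '[[[0.7,0.18,0.15,0,0,0]]]' >/dev/null; python3 st.py -165.9 490 171 14.1;  python3 -m creep '[[[0.8,0.2,0.1,0,0.1,0],[0.8,0.2,0.1,0,0,0]]]' >/dev/null; python3 st.py -165.9 490 171 14.1
```

```text
t 11.1167 rot [ 0.09 -0.16 -0.1 ] grasp mm [493.63 161.14 146.68] F [-4.47 -1.71 -0.86] open 11.6
pan axes: pos [  1.11 -10.44  86.68] F [-4.75 -0.57 -0.86]
t 11.2833 rot [ 0.14 -0.44 -0.12] grasp mm [493.74 161.18 146.78] F [-5.87 -1.55  2.03] open 11.9
pan axes: pos [  1.24 -10.44  86.78] F [-6.07 -0.07  2.03]
```

```bash
python3 -m creep '[[[0.8,0.2,0.4,0.1,-0.4,0]]]' >/dev/null; python3 st.py -165.9 490 171 14.1;  python3 -m creep '[[[0.9,0.22,0.4,0,-0.1,0],[0.9,0.22,0.3,0,-0.1,0]]]' >/dev/null; python3 st.py -165.9 490 171 14.1
```

```text
t 11.3667 rot [ 0.11 -0.29 -0.13] grasp mm [493.96 161.26 147.01] F [-12.65  -5.     4.14] open 11.3
pan axes: pos [  1.47 -10.41  87.01] F [-13.49  -1.77   4.14]
t 11.5333 rot [ 0.18 -0.41 -0.15] grasp mm [494.04 161.26 147.16] F [-6.68 -2.31  0.19] open 11.9
pan axes: pos [  1.55 -10.44  87.16] F [-7.04 -0.61  0.19]
```

Rear contact confirmed. Relax, then slide along the stop towards +y with a faint x bias.

```bash
python3 -m creep '[[[0,0,0.1,0,-0.15,0],[0,0,0.1,0,-0.1,0]]]' >/dev/null; python3 st.py -165.9 490 171 14.1;  python3 -m creep '[[[-0.2,1,0.15,0,0,0],[-0.2,1,0.1,0,0,0]]]' >/dev/null; python3 st.py -165.9 490 171 14.1
```

```text
t 11.7 rot [ 0.19 -0.29 -0.15] grasp mm [493.87 161.22 147.  ] F [-3.36 -0.77 -1.69] open 11.1
pan axes: pos [  1.37 -10.43  87.  ] F [-3.45  0.07 -1.69]
t 11.8667 rot [ 0.28 -0.3  -0.15] grasp mm [493.56 162.41 147.06] F [-2.05 -4.46 -1.18] open 11.6
pan axes: pos [ 1.36 -9.2  87.06] F [-3.07 -3.83 -1.18]
```

```bash
python3 -m creep '[[[-0.25,1,0.15,0.1,-0.1,0],[-0.25,1,0.1,0,0,0],[-0.25,1,0.1,0,0,0]]]' >/dev/null; python3 st.py -165.9 490 171 14.1;  python3 -m creep '[[[-0.25,1,0.1,0,0,0],[-0.25,1,0.1,0,0,0]]]' >/dev/null; python3 st.py -165.9 490 171 14.1
```

```text
t 12.1167 rot [ 0.34 -0.23 -0.13] grasp mm [493.11 164.29 147.18] F [-2.22 -5.08 -3.43] open 11.6
pan axes: pos [ 1.38 -7.27 87.18] F [-3.39 -4.38 -3.43]
t 12.2833 rot [ 0.4  -0.25 -0.13] grasp mm [492.63 165.93 147.2 ] F [-2.94 -5.2  -1.55] open 11.5
pan axes: pos [ 1.32 -5.56 87.2 ] F [-4.12 -4.32 -1.55]
```

```bash
python3 -m creep '[[[-0.3,1,0.1,0.2,-0.1,0],[-0.3,1,0.1,0.1,0,0]]]' >/dev/null; python3 st.py -165.9 490 171 14.1;  python3 -m creep '[[[-0.25,1,0.1,0,0,0]]]' >/dev/null; python3 st.py -165.9 490 171 14.1
```

```text
t 12.45 rot [ 0.17 -0.19 -0.13] grasp mm [492.15 168.32 147.25] F [-1.31 -1.27 -5.6 ] open 11.2
pan axes: pos [ 1.43 -3.13 87.25] F [-1.58 -0.91 -5.6 ]
t 12.5333 rot [ 0.15 -0.2  -0.13] grasp mm [491.86 169.55 147.17] F [-1.82 -2.33 -5.42] open 11.7
pan axes: pos [ 1.45 -1.86 87.17] F [-2.34 -1.82 -5.42]
```

```bash
for k in 1 2 3; do python3 -m creep '[[[-0.15,0.6,0,0,0,0]]]' >/dev/null; python3 st.py -165.9 490 171 14.1;done
```

```text
t 12.6167 rot [ 0.17 -0.22 -0.14] grasp mm [491.56 170.17 147.04] F [-1.85 -3.89 -3.97] open 11.9
pan axes: pos [ 1.31 -1.19 87.04] F [-2.74 -3.32 -3.97]
t 12.7 rot [ 0.2  -0.21 -0.14] grasp mm [491.52 170.68 147.05] F [-1.94 -6.69 -1.58] open 11.9
pan axes: pos [ 1.39 -0.68 87.05] F [-3.51 -6.01 -1.58]
t 12.7833 rot [ 0.28 -0.2  -0.17] grasp mm [491.49 170.71 147.06] F [-1.66 -8.47 -3.76] open 11.7
pan axes: pos [ 1.37 -0.65 87.06] F [-3.67 -7.81 -3.76]
```

Side stop touched: y stalls at -0.65 with 7.8 N. Hold a moment at the same push.

```bash
python3 -m creep '[[[-0.1,0.5,0,0,0,0],[-0.1,0.5,0,0,0,0]]]' >/dev/null; python3 st.py -165.9 490 171 14.1; python3 -m creep '[[[-0.1,0.6,0,0,0,0]]]' >/dev/null; python3 st.py -165.9 490 171 14.1
```

```text
t 12.95 rot [ 0.41 -0.19 -0.19] grasp mm [491.5  170.7  147.07] F [-1.47 -5.55 -4.19] open 11.6
pan axes: pos [ 1.38 -0.65 87.07] F [-2.78 -5.02 -4.19]
t 13.0333 rot [ 0.48 -0.19 -0.2 ] grasp mm [491.5  170.72 147.07] F [-3.16 -6.02 -5.55] open 11.8
pan axes: pos [ 1.39 -0.64 87.07] F [-4.53 -5.07 -5.55]
```

Step 3 held for over 0.25 s. Undo the lean about the grasp point, relax and lower.

```bash
python3 -m creep '[[[-0.25,-0.6,-0.1,0.24,-0.1,0],[-0.2,-0.5,-0.2,0.2,-0.08,0]]]' >/dev/null; python3 st.py -165.9 490 171 14.1; python3 -m creep '[[[0,0,-0.2,0,0,0],[0,0,-0.2,0,0,0]]]' >/dev/null; python3 st.py -165.9 490 171 14.1
```

```text
t 13.2 rot [ 0.08 -0.03 -0.21] grasp mm [491.4  170.59 146.89] F [-2.2  -3.43 -1.87] open 11.8
pan axes: pos [ 1.26 -0.74 86.89] F [-2.97 -2.79 -1.87]
t 13.3667 rot [ 0.07 -0.03 -0.21] grasp mm [491.32 170.54 146.76] F [-4.16 -3.83 -2.05] open 11.5
pan axes: pos [ 1.17 -0.76 86.76] F [-4.97 -2.7  -2.05]
```

```bash
python3 -m creep '[[[0,0,-0.3,0,0,0],[0,0,-0.2,0,0,0]]]' >/dev/null; python3 st.py -165.9 490 171 14.1; python3 -m creep '[[[0,0,0,0,0,0],[0,0,0,0,0,0],[0,0,0,0,0,0],[0,0,0,0,0,0],[0,0,0,0,0,0]]]' 0.2 >/dev/null; python3 st.py -165.9 490 171 14.1
```

```text
t 13.5333 rot [ 0.09 -0.02 -0.22] grasp mm [491.22 170.53 146.66] F [-3.34 -3.67 -1.96] open 11.9
pan axes: pos [ 1.06 -0.75 86.66] F [-4.14 -2.75 -1.96]
t 13.95 rot [-0.23  0.75 -0.21] grasp mm [496.04 173.26 149.85] F [ 0.58 -0.9  -0.09] open 36.1
pan axes: pos [ 6.4   0.72 89.85] F [ 0.35 -1.01 -0.09]
```

```bash
python3 -m creep '[[[0,-1,3,0,0,0],[0,0,10,0,0,0],[0,0,20,0,0,0],[0,0,25,0,0,0],[0,0,30,0,0,0]]]' >/dev/null; python3 -m creep '[[[-10,0,30,0,0.7,0],[-10,0,30,0,0,0],[0,0,0,0,0,0],[0,0,0,0,0,0]]]'
python3 w.py pics/w5.png
python3 - <<'E'
from h import *
s=viewer.read_camera("scene");t=viewer.read_camera("top");w=cv2.imread("pics/w5.png")
cv2.imwrite("pics/s5.png",s);cv2.imwrite("pics/t5.png",t)
cv2.imwrite("pics/f5.png",np.hstack([cv2.resize(w,(448,336)),cv2.resize(s[170:290,310:430],(336,336),interpolation=2)]))
E
```

```text
time: 14.7
tool_pos: [0.4716, 0.1713, 0.4692]
tool_rot: [3.137, 0.005, -2.892]
contact_force: [-0.5, -0.5, -0.8]
opening: 0.0369
tcp [0.4716 0.1713 0.4692] [ 179.7331    0.3142 -165.7065]
red 185 [250.2 157.8] pos [0.4627 0.1627 0.092 ] len [0.0104, 0.0293] yaw 14.2
red 250 [250.1 216.4] pos [0.5435 0.1827 0.092 ] len [0.0111, 0.0501] yaw 14.2
```

View pics/f5.png

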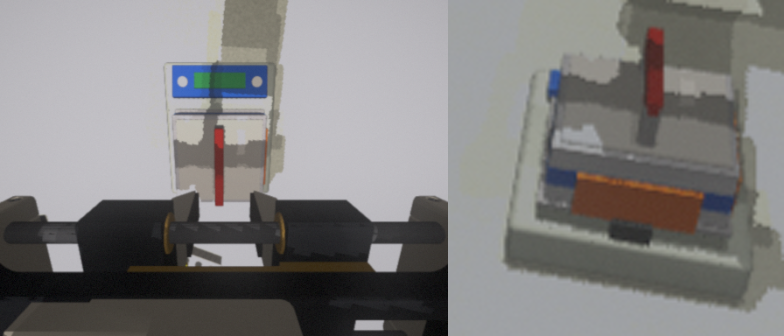

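View: the carrier stands square behind the rear stop (scene crop, 635,205), flush with the side stop at (740,175). Now a numeric check from the views.

```bash
python3 - <<'E'
from h import *
np.set_printoptions(precision=4,suppress=True)
d=R.from_euler('z',-14.1,degrees=True);p=np.array([.490,.171,0])
s=robot.observe()
for n,f in(("wrist","w5"),("scene","s5"),("top","t5")):
    im=cv2.imread(f"pics/{f}.png");c=cam(n,s)
    for k,z in(("red",.152),("orange",.09)):
        for a,ce,r in blobs(im,k,15):
            b=onz(c,cv2.boxPoints(r),z)
            q=d.apply(b-p)*1000
            if abs(q).max()<130 or abs(q[:,:2]).max()<100: 
                l=b[1]-b[0],b[2]-b[1];L=max(l,key=np.linalg.norm)
                print(n,k,a,ce.round(),"pan mm x",q[:,0].min().round(1),q[:,0].max().round(1),"y",q[:,1].min().round(1),q[:,1].max().round(1),"yaw",np.degrees(np.arctan2(L[1],L[0])).round(1))
E
sed -i 's/xx/xx/' h.py
```

```text
wrist red 185 [250. 158.] pan mm x -52.4 -28.2 y -4.9 4.0 yaw 14.2
wrist red 250 [250. 216.] pan mm x 8.0 49.3 y -5.4 4.0 yaw 14.2
wrist orange 16 [304. 156.] pan mm x -42.8 -22.8 y 69.0 70.6 yaw -166.9
wrist orange 15 [302. 198.] pan mm x 16.1 36.4 y 69.6 70.6 yaw -163.0
scene red 19 [384. 183.] pan mm x -50.1 -25.2 y -7.2 5.5 yaw 44.1
scene red 29 [384. 201.] pan mm x 16.5 55.3 y -4.4 1.8 yaw 14.4
scene orange 577 [378. 242.] pan mm x 69.5 115.8 y -47.1 42.7 yaw 103.7
top red 48 [121. 219.] pan mm x -50.6 -26.4 y -6.5 3.7 yaw -164.3
```

```bash
python3 -c "
from cell import robot
print(robot.hand_in(), robot.observe()['time'])"
```

```text
the job is handed in; nothing more can be done
the job is handed in; nothing more can be done
```

I set the smallest carrier down on the balance pan short of both stops and slid it against the rear stop, then along it against the side stop. I released it, backed off and handed in at about 15 s. The hand-in gives no verdict.

**Forces (wrist readings, which include sliding friction):**
- **Setting down:** the pan load peaked at about 20 N while I was establishing contact, more than I wanted but well under 45 N.
- **Rear stop:** the carrier stopped moving at about 5–7 N. One reading jumped to 13.5 N when I corrected the tilt, close to the 15 N limit. I can't rule out a higher peak between readings.
- **Side stop:** the carrier stopped moving at about 5–8 N. It was held there for over 0.25 s while still against the rear stop.

**Final camera check:**
- **Squareness:** the bar's yaw is 14.2°, against 14.1° for the pan.
- **Position:** the wrist view puts the bar centre at about -1.5 mm in x and -0.6 mm in y from the estimated pan centre. That is inside 2.5 mm, but the calibration is only good to about 2 mm. The fact that it stalled on both stops is the stronger evidence.
- **Disagreement:** the scene and top views saw only parts of the bar, so they gave rougher figures and don't confirm the position independently.
- **Release:** the gripper sprang about 5 mm along the bar as it opened. The views taken afterwards still show the carrier against both stops.

The jar, rack and timer were well away from the arm's path, but I did not re-measure them at the end.

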